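# Tip the bar lamp down into its case and shut the lid

## Task

The bar lamp has been left standing on end in its bay of the open kit case, so the lid cannot close. Push it near the top with the fingertips so that it tips over along its bay and lies flat inside it, then push the lid over from behind until the case is fully shut. Pick nothing up, and leave the rest of the kit and the things on the desk where they are.

Things in the scene. Friction and masses are not known exactly. Their poses are not given: they have to be found in the camera images.
- case: Grey kit case, fixed, an open shell 280 (x) x 133 (y) x 44 mm high, walls 4 mm, floor 6 mm above the desk. Origin: centre of its underside; x along its two bays, pointing away from the robot; y away from the hinge; z up. A 3 mm divider 38 mm high along y = 0 parts two bays, each 272 x 61 mm, centred at y = -32 and +32 mm. The lamp stands in one, a parts tray fills the other.
- lamp_centre (a point): Centre of the loose bar lamp, a white box 44 wide (its x) x 195 long (its y) x 34 mm thick (its z). It starts standing on its y- end in one bay, y up, top 201 mm above the desk, z towards x- of the case (up to 3 degrees askew), this centre 26 to 36 mm from the bay's near (x-) end. Pushed near the top towards case x+ it tips over its foot edge and falls along the bay; pushed low it slides.
- lamp_foot (a point): Centre of the lamp's foot end (its y- end), 97 mm from lamp_centre: on the case floor while it stands, 17 mm above that floor when it lies flat.
- lamp: The same lamp, 0.15 to 0.3 kg; its origin is the centre of the plain 44 x 195 mm face that becomes the underside, 17 mm from lamp_centre along z. The opposite face bears a slide switch that stands out 5 mm, 18 mm from the foot end.
- case_lid (a joint): Lid angle, rad: 0 is fully shut, 1.8 the stop fully open. It starts open, leaning back 3 to 13 degrees past upright. A slack hinge (friction 0.012 N m): below about 1.25 rad it falls shut by itself.
- lid_edge (a point): Middle of the lid's free edge, on its outer face, 137 mm from the hinge. The grey lid (280 x 133 mm, 14 mm deep, 0.12 kg) turns about a line along the case's x at y = -70 mm and z = 44 mm in the case's frame. Open, it stands up on the hinge side and its outer face looks to y- of the case: push there, towards y+, to shut it.
- tray_centre (a point): Centre of the loose black parts tray, 256 x 53 x 16 mm, in the bay beside the lamp, x along the bay. Bystander.
- brush: Powder brush lying in the parts tray, 144 x 17 mm. Bystander. Origin: centre of its underside.
- tube_a: Sample tube with blue cap lying in the parts tray, 80 x 17 mm. Bystander. Origin: centre of its underside.
- tube_b: Sample tube with red cap lying in the parts tray, 80 x 17 mm. Bystander. Origin: centre of its underside.
- cell: Battery cell lying in the parts tray, 50 x 15 mm. Bystander. Origin: centre of its underside.
- glue_stick: Glue stick standing on the desk, 22 mm across, 90 mm tall. Bystander. Origin: centre of its underside.
- stapler: Stapler on the desk, 140 x 36 x 43 mm. Bystander. Origin: centre of its underside.
Not all that is in view belongs to the job. What is shaped like the lamp but green is not meant.

How it is judged:
By the outcome, as a careful person would: the job done as asked, in the order asked, and still so for the second after the job is handed in, with the robot touching nothing.
It also fails if it takes over 48 s, if anything falls off the work surface, if the arm or the gripper's body presses on something with over 40 N, if the wrist force passes 120 N, or if a joint passes its speed limit or range.

## Robot

A 6-joint arm with a two-finger parallel gripper is mounted at the origin on the work surface; the furniture and walls round the work are solid. World frame = base frame: x ahead of the robot, y to its left, z up, the work surface at z = 0. Lengths are in m, angles in rad, forces in N, time in s.
With the tool pointing down it reaches from about 0.225 to 0.875 m from the base axis. Payload 3.4 kg.
Tool frame: the origin (TCP) lies midway between the tips of the shut fingers; the grasp point (between the pads) lies 19 mm behind it (manip.pinch_z is the distance from the TCP to the grasp point, in m); z points along the fingers, y is the line along which they close (so a half turn about z gives the same grasp; the last joint's range is limited). The gripper opens to 85 mm and grips with 20 to 120 N. Pads are 22 mm wide; open, the fingers measure 114 mm over their backs; the gripper's body (76 mm by 85 mm) begins 54 mm behind the grasp point. The pads swing forward as they close: fully open they stand 13 mm farther back than shut.
Start: joints at [-1.329, 0.276, 1.505, -0, 1.361, -0.121], TCP at [0.204, -0.538, 0.197] pointing down, gripper open.
Joint ranges: [-2.89, 2.89], [-0.75, 2.08], [0.22, 2.7], [-1.18, 4.32], [0.11, 2.71], [-2.7, 2.7]. Speed limits (rad/s): [2.57, 2.57, 3.14, 3.14, 3.14, 3.14].

## Interface

Orientations are given as a unit quaternion [w, x, y, z].
In Python, from rig import manip gives the robot as it stands.
- The arm moves only by the tool carry_out, never from a script. Its arguments are lists of equal length, an entry for each row: "delta_pos": the shift along the tool's x, y, z scaled (see below), a list of three; "turn": the turn, a rotation vector about the tool's x, y, z scaled (see below), a list of three; "claw": the closure, from -1 (fully open) to 1 (shut). A call has 1 to 12 rows; each row is the pose to reach, as a shift and turn from the pose commanded when the call began, along the tool's axes at that moment; what a row does not reach only later rows make up. The controller multiplies each number of a shift by 400 mm and each number of a turn by 30 degrees. A row lasts 1/10 s, in which the tool goes at most 50 mm and 8.59 degrees, less where a joint would pass 70% of its speed; a pose out of reach is approached as far as the arm can. A call with a number of a shift or a turn outside -1 to 1 is refused whole. A call with a gripper value outside its range is refused whole. The fingers move at their own pace and stop on an object; "force" is the grip in N (left out, the last holds). Time passes only in rows, so rows that repeat a pose let the fingers close. It gives the time, the measured TCP pose, the force, the opening and the grip force at its end, in the units of the state.
- manip.get_state(): the state, without advancing time (a new reading comes with each control period).
- manip.get_image(name): name is "side" or "top"; returns a dict with "image" (400x640x3 uint8, red, green, blue), "z_map" (400x640 float32, m along the optical axis (not along the pixel's ray), 0 where there is no reading), "fx", "fy", "cx", "cy" (pixels), "world_to_cam" (4x4, takes a point from world to camera coordinates). Camera axes: x right, y down, z forward; pixel columns grow to the right and rows downward; lengths in m; the calibration is good to about 2 mm. A picture is of the moment at which its call begins.
- manip.sign_off(): hands the job in; it is judged then, once.
Trained networks look in the newest picture that a camera, given by its name, has taken for a name from the list of things; names that differ only in an ending like _2 or _b are one class to them, and where a whole thing is asked for, a point or a joint stands for the part that bears it (a point fixed in the world has none). Each returns a list of dicts, best first, with "score" (0 to 1); they miss things now and then, are a little off and sometimes report something else, mostly with a low value. They report only what shows in the picture. A call takes as long as a camera call. They do not tell look-alikes from the thing itself.
- manip.spot_in(camera, query): "point" ([x, y, z] in m, in world coordinates, good to about 4 mm: the middle of the surface that is visible of it).
- manip.place_of(camera, query): "point" ([x, y, z] in m, in world coordinates, good to about 4 mm: a listed point, or the origin of a listed thing).
The state is a dict: "clock": time; "qpos": joint angles; "qd": joint speeds; "effort": joint torques, N m; "position": TCP position; "ee_rot": TCP orientation; "contact_force": force on the tool from outside, world axes, zero at the start; "moment": the same for the moment, N m; "width": finger opening in m; "gripper_force": force on a finger pad.
Only numpy, scipy, OpenCV 4.12 (cv2) and the standard library are available. Lean on these libraries where they do the work, as an engineer would, in place of code of your own. Each camera call takes 0.05 s, during which the arm holds its last target. There are 200 camera calls.

## Working session

There is one attempt and no reset: what is moved stays moved. The work goes in short steps, Python scripts to look and compute and a tool call to move; the robot and the scene stay as the last step left them, time stands still between calls to the robot, and variables do not carry over. Pictures are saved under pics/ and viewed, at most 10 in all, crops included, and the job is handed in when it is done.

Besides the shell and the picture viewer there is one more tool, called by a JSON object that holds its "api" and its "payload", one argument or row to a line. carry_out: Moves the arm, as the interface text tells. Shifts and turns lie within -1 to 1; 1 stands for 400 mm of shift or 30 degrees of turn. Its arguments: {"type":"object","properties":{"delta_pos":{"type":"array","items":{"type":"array","items":{"type":"number","minimum":-1,"maximum":1}}},"turn":{"type":"array","items":{"type":"array","items":{"type":"number","minimum":-1,"maximum":1}}},"claw":{"type":"array","items":{"type":"number"}},"force":{"type":"number"}},"required":["delta_pos","turn","claw"]}

```bash
ls; mkdir -p pics; python3 - <<'E'
from rig import manip
import cv2
s=manip.get_state(); print(s['clock'],s['position'],s['ee_rot'],s['width'])
for c in ['side','top']:
    d=manip.get_image(c); cv2.imwrite(f'pics/{c}0.png',d['image'][:,:,::-1])
    print(c,d['fx'],d['cx'],d['cy'],d['world_to_cam'].round(3).tolist())
    for q in ['case','lamp_centre','lamp_foot','lid_edge','tray_centre','glue_stick','stapler']:
        print(q,[(r['point'],r['score']) for r in manip.place_of(c,q)][:3])
E
```

```text
pics
0.0 [ 0.20393241 -0.53697192  0.19622745] [-9.27778687e-04  9.83589091e-01  1.80420719e-01 -5.28065540e-05] 0.08534775746675823
side 408.43289298915045 309.94165156425464 200.03405062653627 [[-0.964, 0.266, -0.012, 0.567], [0.228, 0.802, -0.552, 0.254], [-0.137, -0.535, -0.834, 0.816], [0.0, 0.0, 0.0, 1.0]]
case [([0.5287, -0.304, -0.0029], 0.56), ([0.4266, -0.2553, 0.107], 0.47)]
lamp_centre [([0.4256, -0.2575, 0.1035], 0.95), ([0.3131, -0.19, 0.0954], 0.8)]
lamp_foot [([0.3167, -0.195, -0.001], 0.93), ([0.4241, -0.2565, 0.0061], 0.84)]
lid_edge [([0.4539, -0.3946, 0.1753], 0.6)]
tray_centre [([0.5501, -0.2836, 0.0122], 0.87)]
glue_stick [([0.3939, -0.4994, -0.0016], 0.76)]
stapler [([0.4755, -0.6266, -0.0012], 0.81)]
top 409.91715078415547 314.5803675334203 198.94205774467764 [[0.001, -1.0, -0.029, -0.386], [-0.983, 0.005, -0.186, 0.497], [0.186, 0.029, -0.982, 0.969], [0.0, 0.0, 0.0, 1.0]]
case [([0.5247, -0.3113, 0.0037], 0.69)]
lamp_centre [([0.4277, -0.2601, 0.1036], 0.86), ([0.3162, -0.1916, 0.0941], 0.69)]
lamp_foot [([0.4235, -0.256, 0.0051], 0.56)]
lid_edge [([0.4521, -0.3901, 0.1711], 0.87)]
tray_centre [([0.5489, -0.2801, 0.0113], 0.67), ([0.3909, -0.4961, 0.0026], 0.49), ([0.4527, -0.39, 0.1734], 0.23)]
glue_stick [([0.3906, -0.4942, 0.0026], 0.4)]
stapler [([0.4726, -0.6272, -0.0026], 0.63)]
```

View pics/side0.png

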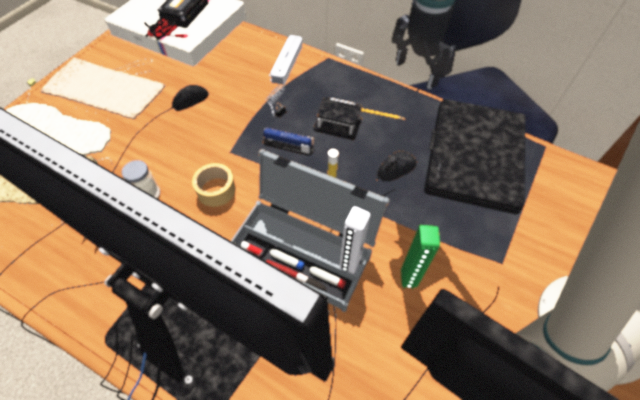

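View pics/top0.png

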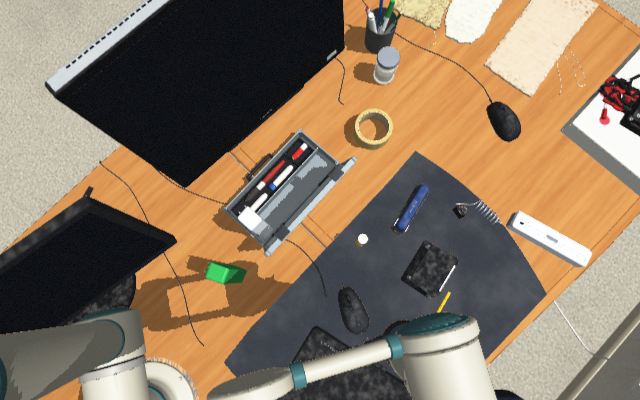

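The side view shows the white lamp standing at about (355,240) in the hinge-side bay, the open lid at about (320,195), the green look-alike at (422,258) behind it, and the glue stick at (333,160). In the top view the lamp is at (250,215) and the lid at (310,205). Next I fit the case yaw and check for obstacles.

```bash
cat > h.py <<'E'
import numpy as np
from rig import manip
def cloud(c):
    d=manip.get_image(c); z=d['z_map']; v,u=np.nonzero(z>0); zz=z[v,u]
    p=np.c_[(u-d['cx'])/d['fx']*zz,(v-d['cy'])/d['fy']*zz,zz]
    T=np.linalg.inv(d['world_to_cam']); return p@T[:3,:3].T+T[:3,3], d['image'][v,u].astype(int)
E
python3 - <<'E'
from h import *
import cv2
P=[];C=[]
for c in ['side','top']:
    p,i=cloud(c); P.append(p);C.append(i)
    # lid: points near lid
    m=(np.hypot(p[:,0]-.455,p[:,1]+.39)<.17)&(p[:,2]>.12)&(p[:,2]<.2)&(i.max(1)<190)&(i.max(1)-i.min(1)<40)
    q=p[m]; u=np.array([.66,.75]); k=abs((q[:,:2]-[.453,-.392])@u)<.03; q=q[k]
    vx,vy,x0,y0=cv2.fitLine(q[:,:2].astype(np.float32),cv2.DIST_HUBER,0,.01,.01).ravel()
    print(c,'lid n',len(q),'yaw',np.degrees(np.arctan2(vy,vx)),'zmax',np.percentile(q[:,2],98))
    m=(np.hypot(p[:,0]-.426,p[:,1]+.258)<.06)&(p[:,2]>.185)&(p[:,2]<.22)
    q=p[m]; print('lamp top',len(q),q.mean(0),cv2.minAreaRect((q[:,:2]*1000).astype(np.float32)))
p=np.vstack(P); a=np.radians(-41); R=np.array([[np.cos(a),-np.sin(a)],[np.sin(a),np.cos(a)]])
l=(p[:,:2]-[.527,-.307])@R
m=(p[:,2]>.2)&(p[:,2]<.6)&(abs(l[:,0])<.3)&(abs(l[:,1])<.3)
H,xe,ye=np.histogram2d(l[m,0],l[m,1],bins=[12,12],range=[[-.3,.3],[-.3,.3]])
print('>0.2 counts rows x cols y');print(H.astype(int))
E
```

```text
side lid n 2494 yaw -42.12464 zmax 0.18316892513420557
lamp top 490 [ 0.43040402 -0.25453603  0.20000501] ((417.1561584472656, -269.5495300292969), (83.57637023925781, 33.901710510253906), 47.245914459228516)
top lid n 454 yaw -41.9489 zmax 0.1855349868660485
lamp top 363 [ 0.42666335 -0.25798522  0.20185492] ((415.8231201171875, -269.1206359863281), (86.89681243896484, 33.494300842285156), 46.683528900146484)
>0.2 counts rows x cols y
[[   0    0    0    0    0    0    0    0 3889 1431    0    0]
 [   0    0    0    0    2    3    0    0   46    2    0    0]
 [   0    0    0    0    0    0    0    0    0    0 1787  285]
 [   0    0    0    0    0  466    0    0    0   99 6129 2607]
 [   0    0    0    0    0  182    0    0    0  471 5457 2304]
 [   0    0    0    0    0    0    0    0    0  944 5296 1363]
 [   0    0    0    0    0    0    0    0    0 1492 4699  875]
 [   0    0    0    0    0    0    0    0    0 2163 3541  999]
 [   0    0    0    0    0    0    0    0    0 2266 2576  828]
 [   0    0    0    0    0    0    0    0    0 1818 2425  260]
 [   0    0    0    0    0    0    0    0    0 1480 1727    0]
 [   0    0    0    0    0    0    0    0    0  871  482    0]]
```

{"api": "carry_out", "payload": {
  "delta_pos": [
    [0,0,-0.1],
    [0,0,-0.2],
    [0,0,-0.3],
    [0,0,-0.3]
  ],
  "turn": [
    [0,0,-0.25],
    [0,0,-0.5],
    [0,0,-0.75],
    [0,0,-0.93]
  ],
  "claw": [1,1,1,1]
}}

```text
clock: 1.3
position: [0.2048, -0.5404, 0.3237]
ee_rot: [0.006, 0.91, 0.414, -0.001]
contact_force: [-0.5, -0.0, -0.6]
width: 0.0281
gripper_force: 0.0
```

{"api": "carry_out", "payload": {
  "delta_pos": [
    [0.11,-0.025,0],
    [0.22,-0.05,0],
    [0.33,-0.075,0],
    [0.44,-0.1,0],
    [0.55,-0.125,0],
    [0.66,-0.15,0],
    [0.77,-0.175,0],
    [0.86,-0.195,0],
    [0.897,-0.206,0],
    [0.897,-0.206,0],
    [0.897,-0.206,0]
  ],
  "turn": [
    [0,0,0.02],
    [0,0,0.02],
    [0,0,0.02],
    [0,0,0.02],
    [0,0,0.02],
    [0,0,0.02],
    [0,0,0.02],
    [0,0,0.02],
    [0,0,0.02],
    [0,0,0.02],
    [0,0,0.02]
  ],
  "claw": [1,1,1,1,1,1,1,1,1,1,1]
}}

```text
clock: 2.4
position: [0.379, -0.214, 0.3172]
ee_rot: [0.0, 0.913, 0.408, -0.0]
contact_force: [-0.2, -1.1, -0.2]
width: -0.0002
gripper_force: 0.0
```

```bash
cat >> h.py <<'E'
a=np.radians(-42); ex=np.array([np.cos(a),np.sin(a)]); ey=np.array([-ex[1],ex[0]]); O=np.array([.5267,-.3077])
def case(p): d=np.array(p)[:2]-O; return (d@ex).round(4),(d@ey).round(4),round(p[2],4)
E
python3 - <<'E'
from h import *
import cv2
s=manip.get_state(); print(s['clock'],s['position'],s['ee_rot'],'case',case(s['position']),s['width'],s['contact_force'])
cv2.imwrite('pics/side1.png',manip.get_image('side')['image'][:,:,::-1])
for c in ['side','top']: print([(case(r['point']),r['score']) for r in manip.place_of(c,'lamp_centre')])
E
```

```text
2.4 [ 0.37895095 -0.21397136  0.31723341] [ 4.98414140e-04  9.13061968e-01  4.07820451e-01 -2.72328302e-04] case (np.float64(-0.1725), np.float64(-0.0292), np.float64(0.3172)) -0.0002180603665102075 [-0.23185724 -1.10993865 -0.20073551]
[((np.float64(-0.2366), np.float64(-0.0583), 0.0958), 0.97), ((np.float64(-0.1102), np.float64(-0.0296), 0.1026), 0.91)]
[((np.float64(-0.1052), np.float64(-0.0346), 0.1028), 0.88), ((np.float64(-0.234), np.float64(-0.0545), 0.094), 0.7)]
```

View pics/side1.png

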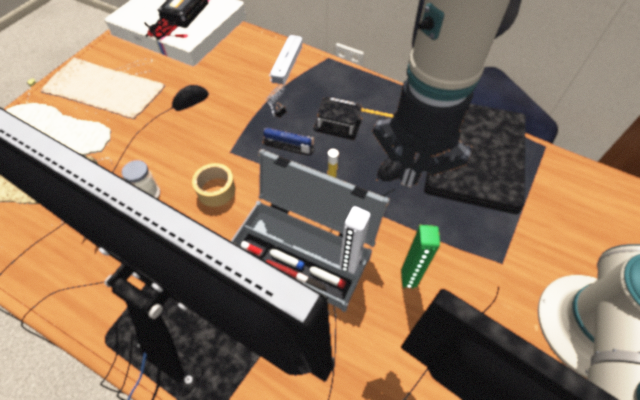

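The gripper (tips near pixel (410,180)) hangs clear between the white lamp and the green look-alike, above both. I lower it, then push.

{"api": "carry_out", "payload": {
  "delta_pos": [
    [-0.005,0,0.1],
    [-0.005,0,0.2],
    [-0.005,0,0.3],
    [-0.005,0,0.345],
    [-0.005,0,0.345],
    [-0.005,0,0.345]
  ],
  "turn": [
    [0,0,0],
    [0,0,0],
    [0,0,0],
    [0,0,0],
    [0,0,0],
    [0,0,0]
  ],
  "claw": [1,1,1,1,1,1]
}}

```text
clock: 3.15
position: [0.3778, -0.2162, 0.1796]
ee_rot: [0.0, 0.914, 0.407, 0.0]
contact_force: [-0.2, 0.3, 0.6]
width: -0.0002
gripper_force: 0.0
```

{"api": "carry_out", "payload": {
  "delta_pos": [
    [0,0.03,0],
    [0,0.06,0],
    [0,0.08,0],
    [0,0.1,0],
    [0,0.12,0],
    [0,0.14,0],
    [0,0.155,0],
    [0,0.17,0]
  ],
  "turn": [
    [0,0,0],
    [0,0,0],
    [0,0,0],
    [0,0,0],
    [0,0,0],
    [0,0,0],
    [0,0,0],
    [0,0,0]
  ],
  "claw": [1,1,1,1,1,1,1,1]
}}

```text
clock: 3.95
position: [0.4286, -0.2609, 0.179]
ee_rot: [-0.0, 0.913, 0.407, -0.0]
contact_force: [0.1, 0.7, -0.0]
width: 0.0
gripper_force: 0.0
```

```bash
python3 - <<'E'
from h import *
import cv2
s=manip.get_state(); print(s['clock'],case(s['position']),s['contact_force'])
for c in ['side','top']:
    cv2.imwrite(f'pics/{c}2.png',manip.get_image(c)['image'][:,:,::-1])
    for q in ['lamp_centre','lamp_foot','lid_edge']: print(q,[(case(r['point']),r['score']) for r in manip.place_of(c,q)])
E
```

```text
3.95 (np.float64(-0.1042), np.float64(-0.0308), np.float64(0.179)) [ 0.08004283  0.68311235 -0.00318251]
lamp_centre [((np.float64(-0.2385), np.float64(-0.0561), 0.0936), 0.78)]
lamp_foot [((np.float64(-0.1099), np.float64(-0.033), 0.0079), 0.75), ((np.float64(-0.2318), np.float64(-0.0572), -0.0035), 0.67)]
lid_edge [((np.float64(0.0048), np.float64(-0.1122), 0.1743), 0.68)]
lamp_centre [((np.float64(-0.1107), np.float64(-0.032), 0.1026), 0.69), ((np.float64(-0.2325), np.float64(-0.0557), 0.0945), 0.66)]
lamp_foot [((np.float64(-0.1115), np.float64(-0.0298), 0.0018), 0.89), ((np.float64(-0.2365), np.float64(-0.0547), -0.0022), 0.83)]
lid_edge [((np.float64(-0.0021), np.float64(-0.1106), 0.1711), 0.74)]
```

View pics/side2.png

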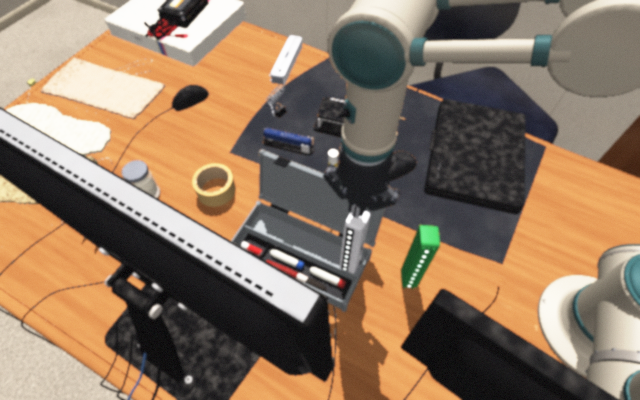

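```bash
python3 - <<'E'
import cv2
a=cv2.imread('pics/side2.png')[150:310,270:450];b=cv2.imread('pics/top2.png')[130:290,190:370]
cv2.imwrite('pics/crop2.png',cv2.resize(cv2.hconcat([a,b]),(796,354),interpolation=cv2.INTER_CUBIC) if 0 else cv2.resize(cv2.hconcat([a,b]),None,fx=2.2,fy=2.2,interpolation=cv2.INTER_CUBIC))
E
```

```text
(no output)
```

View pics/crop2.png

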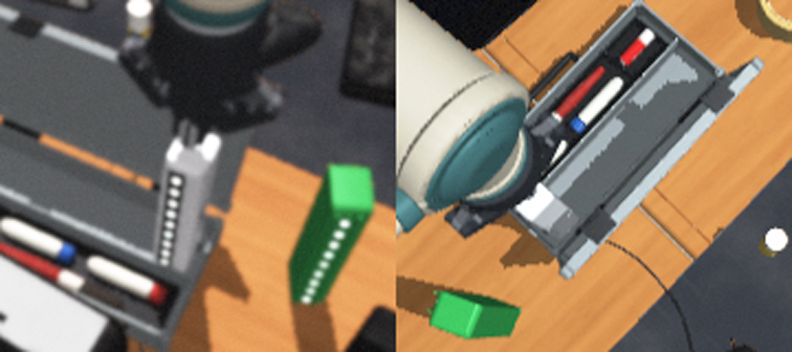

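```bash
python3 - <<'E'
from h import *
for c in ['side','top']:
    p,i=cloud(c); l=np.c_[(p[:,:2]-O)@ex,(p[:,:2]-O)@ey,p[:,2]]
    for z0 in [.05,.08,.11,.14,.16,.175,.19]:
        m=(abs(l[:,1]+.031)<.026)&(l[:,0]>-.16)&(l[:,0]<-.02)&(abs(l[:,2]-z0)<.012)
        w=m&(i.min(1)>110); k=m&(i.max(1)<90)
        f=lambda s:(s.sum(),np.percentile(l[s],[3,50,97],axis=0)[:,:2].T.round(3).tolist()) if s.sum()>5 else s.sum()
        print(c,z0,'white',f(w),'dark',f(k))
E
```

```text
side 0.05 white (np.int64(90), [[-0.137, -0.118, -0.091], [-0.044, -0.01, -0.005]]) dark (np.int64(26), [[-0.138, -0.136, -0.098], [-0.056, -0.045, -0.007]])
side 0.08 white (np.int64(75), [[-0.123, -0.113, -0.095], [-0.027, -0.009, -0.006]]) dark 3
side 0.11 white (np.int64(85), [[-0.124, -0.117, -0.093], [-0.044, -0.01, -0.006]]) dark (np.int64(8), [[-0.109, -0.103, -0.096], [-0.009, -0.008, -0.008]])
side 0.14 white (np.int64(103), [[-0.123, -0.116, -0.091], [-0.044, -0.009, -0.006]]) dark (np.int64(9), [[-0.109, -0.098, -0.096], [-0.009, -0.008, -0.007]])
side 0.16 white (np.int64(98), [[-0.123, -0.117, -0.094], [-0.044, -0.01, -0.006]]) dark (np.int64(9), [[-0.109, -0.1, -0.096], [-0.009, -0.008, -0.007]])
side 0.175 white (np.int64(102), [[-0.123, -0.116, -0.094], [-0.044, -0.01, -0.006]]) dark (np.int64(8), [[-0.108, -0.103, -0.097], [-0.008, -0.008, -0.006]])
side 0.19 white (np.int64(238), [[-0.123, -0.114, -0.091], [-0.046, -0.013, -0.006]]) dark (np.int64(10), [[-0.109, -0.1, -0.097], [-0.009, -0.008, -0.006]])
top 0.05 white (np.int64(25), [[-0.139, -0.114, -0.095], [-0.05, -0.049, -0.023]]) dark (np.int64(12), [[-0.137, -0.136, -0.135], [-0.054, -0.037, -0.009]])
top 0.08 white (np.int64(21), [[-0.121, -0.104, -0.092], [-0.05, -0.049, -0.048]]) dark 0
top 0.11 white (np.int64(30), [[-0.122, -0.107, -0.093], [-0.05, -0.049, -0.048]]) dark 0
top 0.14 white (np.int64(35), [[-0.124, -0.107, -0.091], [-0.05, -0.049, -0.047]]) dark 0
top 0.16 white (np.int64(35), [[-0.124, -0.108, -0.092], [-0.05, -0.049, -0.048]]) dark 0
top 0.175 white (np.int64(33), [[-0.122, -0.107, -0.092], [-0.05, -0.049, -0.048]]) dark 0
top 0.19 white (np.int64(87), [[-0.125, -0.109, -0.092], [-0.05, -0.048, -0.032]]) dark 0
```

```bash
python3 - <<'E'
from h import *
s=manip.get_state(); t=s['position']; print(case(t))
d=manip.get_image('side');c=d['world_to_cam']@np.r_[t,1];u,v=c[0]/c[2]*d['fx']+d['cx'],c[1]/c[2]*d['fy']+d['cy'];print('tcp px',u,v,c[2])
for r in range(int(v)-22,int(v)+16,3): print(r,[f"{d['z_map'][r,k]:.3f}/{d['image'][r,k].max()}" for k in range(int(u)-12,int(u)+14,4)])
for c in ['side','top']:
    p,i=cloud(c); l=np.c_[(p[:,:2]-O)@ex,(p[:,:2]-O)@ey,p[:,2]]
    for z0 in np.arange(.18,.28,.01):
        m=(abs(l[:,1]+.031)<.08)&(abs(l[:,0]+.1)<.1)&(abs(l[:,2]-z0)<.005)&(l[:,1]>-.1)
        if m.sum()>5: print(c,z0.round(3),m.sum(),np.percentile(l[m],[3,50,97],axis=0)[:,:2].T.round(3).tolist(),i[m].mean())
E
```

```text
(np.float64(-0.1048), np.float64(-0.0308), np.float64(0.1792))
tcp px 355.33009536541283 223.94018528813183 0.7471675051663138
201 ['0.835/89', '0.828/80', '0.672/32', '0.673/27', '0.000/30', '0.648/31', '0.666/34']
204 ['0.842/90', '0.835/85', '0.677/38', '0.683/59', '0.669/30', '0.662/32', '0.667/28']
207 ['0.844/86', '0.838/83', '0.699/62', '0.684/74', '0.673/58', '0.669/29', '0.672/53']
210 ['0.851/91', '0.846/87', '0.695/83', '0.689/72', '0.690/90', '0.686/40', '0.822/126']
213 ['0.857/90', '0.851/99', '0.703/212', '0.697/71', '0.701/85', '0.696/177', '0.733/254']
216 ['0.864/89', '0.859/179', '0.711/253', '0.704/107', '0.708/200', '0.729/254', '0.731/254']
219 ['0.865/91', '0.725/253', '0.726/233', '0.725/187', '0.726/195', '0.725/254', '0.729/239']
222 ['0.869/91', '0.724/246', '0.722/195', '0.722/191', '0.724/191', '0.724/223', '0.749/165']
225 ['0.877/96', '0.723/180', '0.719/196', '0.720/195', '0.721/191', '0.718/183', '0.759/120']
228 ['0.887/111', '0.726/77', '0.721/133', '0.719/184', '0.715/193', '0.721/154', '0.852/112']
231 ['0.748/121', '0.732/119', '0.726/194', '0.72
[... 928 characters left out ...]
-0.069], [-0.039, -0.022, -0.017]] 37.81224489795918
side 0.28 146 [[-0.145, -0.099, -0.06], [-0.04, -0.019, -0.013]] 34.60045662100457
top 0.18 200 [[-0.134, -0.084, -0.007], [-0.1, -0.097, -0.049]] 121.05666666666667
top 0.19 28 [[-0.123, -0.096, -0.073], [-0.09, -0.05, -0.048]] 141.83333333333334
top 0.2 135 [[-0.124, -0.109, -0.092], [-0.049, -0.041, -0.031]] 241.66913580246913
top 0.21 13 [[-0.121, -0.109, -0.094], [-0.047, -0.043, -0.039]] 252.0
top 0.23 8 [[-0.11, -0.104, -0.098], [-0.039, -0.039, -0.038]] 122.29166666666667
top 0.27 23 [[-0.141, -0.083, -0.07], [-0.042, -0.04, -0.037]] 45.971014492753625
top 0.28 31 [[-0.147, -0.074, -0.062], [-0.04, -0.04, -0.036]] 49.16129032258065
```

The lamp is still upright: its faces are at case x -0.124 to -0.091 at every height. The fingertips show at z ≈ 0.215 although the reported TCP is 0.179, so they passed over the top. I'll back off, lower and check the real tip height.

{"api": "carry_out", "payload": {
  "delta_pos": [
    [0,-0.08,0],
    [0,-0.165,0],
    [0,-0.17,0.03],
    [0,-0.17,0.075],
    [0,-0.17,0.075]
  ],
  "turn": [
    [0,0,0],
    [0,0,0],
    [0,0,0],
    [0,0,0],
    [0,0,0]
  ],
  "claw": [1,1,1,1,1]
}}

```text
clock: 5.1
position: [0.3761, -0.2139, 0.1477]
ee_rot: [-0.002, 0.913, 0.407, -0.001]
contact_force: [0.5, 0.6, -0.8]
width: 0.0
gripper_force: 0.0
```

```bash
cat >> h.py <<'E'
def tips(x0,y0,r=.05):
  for c in ['side','top']:
    p,i=cloud(c); l=np.c_[(p[:,:2]-O)@ex,(p[:,:2]-O)@ey,p[:,2]]
    for z0 in np.arange(.11,.29,.01):
        m=(abs(l[:,1]-y0)<r)&(abs(l[:,0]-x0)<r)&(abs(l[:,2]-z0)<.005)
        if m.sum()>3: print(c,z0.round(3),m.sum(),np.percentile(l[m],[3,50,97],axis=0)[:,:2].T.round(3).tolist(),i[m].mean().round())
E
python3 - <<'E'
from h import *
s=manip.get_state(); print(s['clock'],case(s['position']),s['contact_force'])
tips(-.17,-.031,.035)
import cv2
a=manip.get_image('side')['image'][130:330,250:450,::-1];b=manip.get_image('top')['image'][110:310,150:350,::-1]
cv2.imwrite('pics/crop3.png',cv2.resize(cv2.hconcat([a,b]),(800,400),interpolation=cv2.INTER_CUBIC))
E
```

```text
5.1 (np.float64(-0.1747), np.float64(-0.031), np.float64(0.1477)) [ 0.51459595  0.58864768 -0.75413665]
side 0.19 29 [[-0.183, -0.172, -0.161], [-0.024, -0.02, -0.019]] 118.0
side 0.2 46 [[-0.186, -0.174, -0.16], [-0.025, -0.024, -0.019]] 81.0
side 0.21 46 [[-0.186, -0.173, -0.16], [-0.025, -0.022, -0.019]] 78.0
side 0.22 46 [[-0.183, -0.172, -0.166], [-0.041, -0.022, -0.019]] 61.0
side 0.23 106 [[-0.201, -0.17, -0.144], [-0.035, -0.019, -0.017]] 55.0
side 0.24 218 [[-0.204, -0.179, -0.139], [-0.038, -0.025, -0.018]] 40.0
side 0.25 89 [[-0.204, -0.162, -0.136], [-0.038, -0.018, -0.013]] 30.0
side 0.26 87 [[-0.188, -0.168, -0.135], [-0.032, -0.015, -0.013]] 33.0
side 0.27 94 [[-0.198, -0.173, -0.147], [-0.021, -0.019, -0.013]] 30.0
side 0.28 103 [[-0.203, -0.18, -0.14], [-0.021, -0.019, -0.011]] 28.0
top 0.19 7 [[-0.179, -0.174, -0.162], [-0.039, -0.039, -0.035]] 112.0
top 0.2 8 [[-0.176, -0.168, -0.162], [-0.039, -0.038, -0.035]] 86.0
top 0.24 26 [[-0.151, -0.146, -0.14], [-0.041, -0.038, -0.029]] 52.0
top 0.25 16 [[-0.153, -0.141, -0.137], [-0.043, -0.039, -0.034]] 46.0
top 0.26 10 [[-0.139, -0.136, -0.135], [-0.04, -0.036, -0.031]] 49.0
```

View pics/crop3.png

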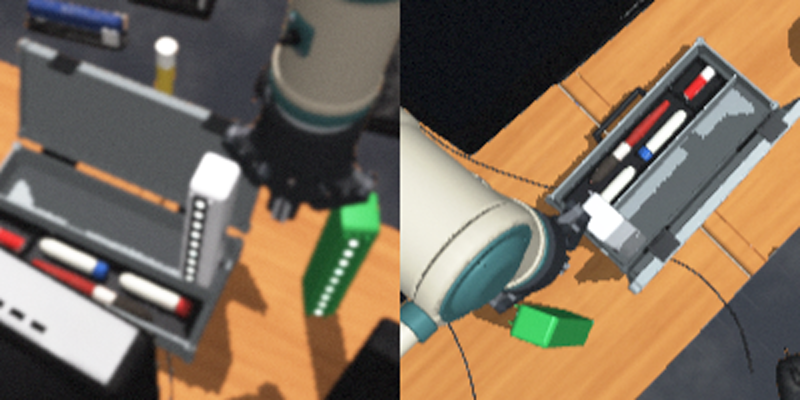

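Both crops show the lamp untouched. The shut fingertips are at true z ≈ 0.185, so the offset from the report is about +37 mm, and they sit just behind the lamp top and clear of the green one. I'll go slightly lower and push.

{"api": "carry_out", "payload": {
  "delta_pos": [
    [0,0.02,0.018],
    [0,0.05,0.02],
    [0,0.08,0.02],
    [0,0.1,0.02],
    [0,0.12,0.02],
    [0,0.14,0.02],
    [0,0.16,0.02],
    [0,0.18,0.02],
    [0,0.195,0.02],
    [0,0.21,0.02],
    [0,0.225,0.02],
    [0,0.225,0.02]
  ],
  "turn": [
    [0,0,0],
    [0,0,0],
    [0,0,0],
    [0,0,0],
    [0,0,0],
    [0,0,0],
    [0,0,0],
    [0,0,0],
    [0,0,0],
    [0,0,0],
    [0,0,0],
    [0,0,0]
  ],
  "claw": [1,1,1,1,1,1,1,1,1,1,1,1]
}}

```text
clock: 6.5
position: [0.4454, -0.2759, 0.1411]
ee_rot: [0.0, 0.913, 0.407, 0.0]
contact_force: [0.2, -0.4, 1.0]
width: -0.0002
gripper_force: 0.0
```

```bash
python3 - <<'E'
from h import *
import cv2
s=manip.get_state(); print(s['clock'],case(s['position']),s['contact_force'])
for c in ['side','top']:
    d=manip.get_image(c)
    for q in ['lamp_centre','lamp_foot','lid_edge']: print(q,[(case(r['point']),r['score']) for r in manip.place_of(c,q)])
a=manip.get_image('side')['image'][130:330,230:430,::-1];b=manip.get_image('top')['image'][110:310,170:370,::-1]
cv2.imwrite('pics/crop4.png',cv2.resize(cv2.hconcat([a,b]),(800,400),interpolation=cv2.INTER_CUBIC))
E
```

```text
6.5 (np.float64(-0.0817), np.float64(-0.0308), np.float64(0.1411)) [ 0.17768345 -0.41449031  0.95679857]
lamp_centre [((np.float64(0.0102), np.float64(-0.0308), 0.0224), 0.83), ((np.float64(-0.2355), np.float64(-0.0542), 0.0967), 0.59)]
lamp_foot [((np.float64(-0.2312), np.float64(-0.0606), -0.0004), 0.98), ((np.float64(-0.0875), np.float64(-0.0316), 0.0234), 0.77), ((np.float64(0.0171), np.float64(0.0246), 0.0095), 0.53)]
lid_edge [((np.float64(0.0024), np.float64(-0.1129), 0.1767), 0.59)]
lamp_centre [((np.float64(0.0129), np.float64(-0.0313), 0.0208), 0.69)]
lamp_foot [((np.float64(-0.2363), np.float64(-0.0588), -0.0024), 0.96), ((np.float64(-0.0908), np.float64(-0.0313), 0.019), 0.69)]
lid_edge [((np.float64(-0.002), np.float64(-0.1106), 0.1716), 0.89)]
```

View pics/crop4.png

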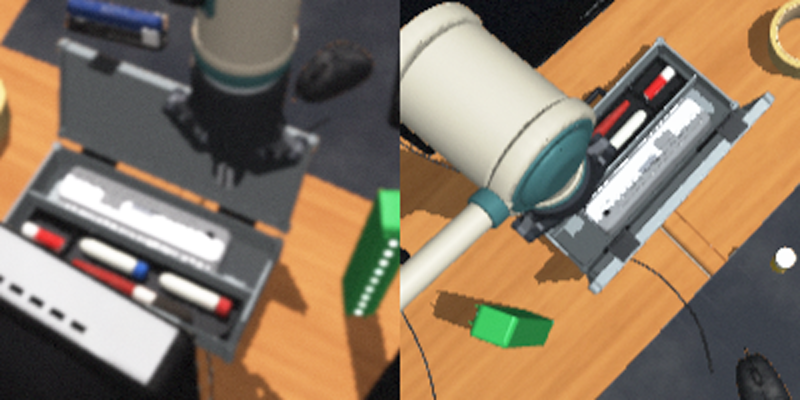

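The lamp lies flat in its bay: its centre measures z 0.022, y -0.031. Now I lift over the lid and come down behind it.

{"api": "carry_out", "payload": {
  "delta_pos": [
    [0,0,-0.12],
    [0,0,-0.23],
    [-0.07,0.05,-0.25],
    [-0.17,0.1,-0.25],
    [-0.26,0.16,-0.25],
    [-0.335,0.205,-0.25],
    [-0.345,0.205,-0.25],
    [-0.345,0.205,-0.15],
    [-0.345,0.205,-0.04],
    [-0.345,0.205,0.06],
    [-0.345,0.205,0.065],
    [-0.345,0.205,0.065]
  ],
  "turn": [
    [0,0,0],
    [0,0,0],
    [0,0,0],
    [0,0,0],
    [0,0,0],
    [0,0,0],
    [0,0,0],
    [0,0,0],
    [0,0,0],
    [0,0,0],
    [0,0,0],
    [0,0,0]
  ],
  "claw": [1,1,1,1,1,1,1,1,1,1,1,1]
}}

```text
clock: 8.2
position: [0.4136, -0.4322, 0.1152]
ee_rot: [-0.001, 0.913, 0.408, -0.0]
contact_force: [0.3, 0.4, 0.8]
width: 0.0004
gripper_force: 0.0
```

```bash
python3 - <<'E'
from h import *
import cv2
s=manip.get_state(); print(s['clock'],case(s['position']),s['contact_force'])
tips(0,-.165,.04)
for c in ['side','top']:
    for q in ['lid_edge','glue_stick']: print(q,[(case(r['point']),r['score']) for r in manip.place_of(c,q)])
a=manip.get_image('side')['image'][100:300,220:420,::-1];b=manip.get_image('top')['image'][110:310,200:400,::-1]
cv2.imwrite('pics/crop5.png',cv2.resize(cv2.hconcat([a,b]),(800,400),interpolation=cv2.INTER_CUBIC))
E
```

```text
8.2 (np.float64(-0.0008), np.float64(-0.1682), np.float64(0.1152)) [0.28731348 0.35386666 0.81796039]
side 0.16 32 [[-0.012, -0.003, 0.013], [-0.17, -0.159, -0.155]] 87.0
side 0.17 42 [[-0.013, -0.003, 0.013], [-0.169, -0.159, -0.155]] 74.0
side 0.18 43 [[-0.012, -0.004, 0.014], [-0.17, -0.159, -0.156]] 70.0
side 0.19 35 [[-0.013, 0.003, 0.019], [-0.167, -0.157, -0.155]] 61.0
side 0.2 121 [[-0.028, -0.001, 0.034], [-0.176, -0.157, -0.154]] 40.0
side 0.21 142 [[-0.036, -0.011, 0.038], [-0.176, -0.157, -0.155]] 37.0
side 0.22 104 [[-0.037, 0.006, 0.038], [-0.171, -0.156, -0.15]] 32.0
side 0.23 89 [[-0.039, 0.0, 0.039], [-0.168, -0.153, -0.15]] 31.0
side 0.24 85 [[-0.038, 0.0, 0.033], [-0.164, -0.156, -0.15]] 33.0
side 0.25 131 [[-0.036, -0.005, 0.033], [-0.159, -0.156, -0.147]] 30.0
side 0.26 113 [[-0.04, -0.021, 0.039], [-0.173, -0.157, -0.148]] 33.0
side 0.27 39 [[-0.038, -0.035, 0.029], [-0.174, -0.159, -0.156]] 31.0
side 0.28 70 [[-0.036, -0.021, 0.024], [-0.171, -0.139, -0.13]] 28.0
top 0.26 12 [[-0.04, -0.038, -0.037], [-0.172, -0.165, -0.158]] 58.0
top 0.27 11 [[-0.039, -0.038, -0.036], [-0.174, -0.161, -0.157]] 40.0
top 0.28 7 [[-0.037, -0.036, -0.035], [-0.173, -0.165, -0.155]] 37.0
lid_edge [((np.float64(0.0041), np.float64(-0.1129), 0.1743), 0.56)]
glue_stick [((np.float64(0.0299), np.float64(-0.2326), 0.0027), 0.63), ((np.float64(0.1741), np.float64(-0.2699), -0.0005), 0.39)]
lid_edge [((np.float64(-0.0056), np.float64(-0.1108), 0.1679), 0.93)]
glue_stick [((np.float64(0.0236), np.float64(-0.2302), 0.0021), 0.6), ((np.float64(0.0974), np.float64(0.0368), 0.0078), 0.21)]
```

View pics/crop5.png

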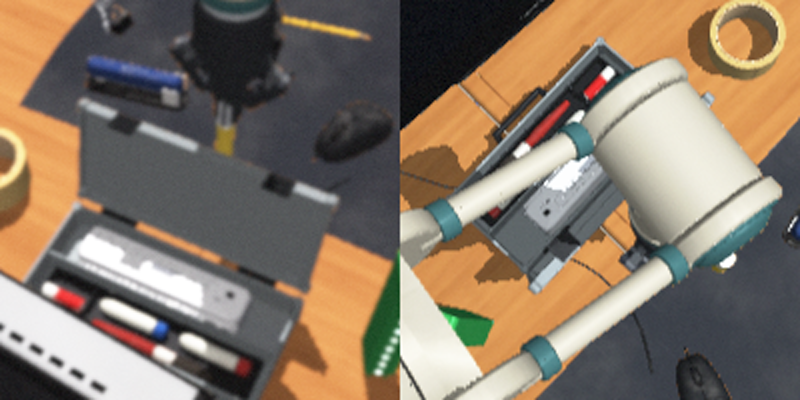

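The tip is behind the lid, 20 mm below its edge, and the glue stick is clear. I push towards y+.

{"api": "carry_out", "payload": {
  "delta_pos": [
    [0.06,0,0.02],
    [0.1,0,0.02],
    [0.13,0,0.02],
    [0.16,0,0.02],
    [0.19,0,0.02],
    [0.22,0,0.02],
    [0.25,0,0.02],
    [0.28,0,0.02],
    [0.31,0,0.02],
    [0.34,0,0.02],
    [0.36,0,0.02],
    [0.36,0,0.02]
  ],
  "turn": [
    [0,0,0],
    [0,0,0],
    [0,0,0],
    [0,0,0],
    [0,0,0],
    [0,0,0],
    [0,0,0],
    [0,0,0],
    [0,0,0],
    [0,0,0],
    [0,0,0],
    [0,0,0]
  ],
  "claw": [1,1,1,1,1,1,1,1,1,1,1,1]
}}

```text
clock: 9.8
position: [0.5105, -0.3247, 0.1071]
ee_rot: [-0.0, 0.913, 0.408, 0.0]
contact_force: [1.3, 0.2, 1.1]
width: -0.0001
gripper_force: 0.0
```

{"api": "carry_out", "payload": {
  "delta_pos": [
    [0,0,-0.05],
    [0,0,-0.05],
    [0,0,-0.05],
    [0,0,-0.05]
  ],
  "turn": [
    [0,0,0],
    [0,0,0],
    [0,0,0],
    [0,0,0]
  ],
  "claw": [1,1,1,1]
}}

```text
clock: 10.2
position: [0.5091, -0.3256, 0.1264]
ee_rot: [-0.0, 0.913, 0.407, -0.0]
contact_force: [-0.3, 0.4, 0.4]
width: 0.0001
gripper_force: 0.0
```

```bash
python3 - <<'E'
from h import *
import cv2
s=manip.get_state(); print(s['clock'],case(s['position']),s['contact_force'])
for c in ['side','top']:
    p,i=cloud(c); l=np.c_[(p[:,:2]-O)@ex,(p[:,:2]-O)@ey,p[:,2]]
    for y in np.arange(-.06,.07,.02):
        m=(abs(l[:,0])<.12)&(abs(l[:,1]-y)<.008)&(l[:,2]<.09)&(l[:,2]>0)
        if m.sum()>5: print(c,y.round(2),m.sum(),np.percentile(l[m,2],[5,50,95]).round(4))
    print([(case(r['point']),r['score']) for r in manip.place_of(c,'lid_edge')])
a=manip.get_image('side')['image'][100:300,220:420,::-1];b=manip.get_image('top')['image'][110:310,200:400,::-1]
cv2.imwrite('pics/crop6.png',cv2.resize(cv2.hconcat([a,b]),(800,400),interpolation=cv2.INTER_CUBIC))
E
```

```text
10.2 (np.float64(-0.0011), np.float64(-0.0251), np.float64(0.1264)) [-0.26918204  0.39170104  0.4157087 ]
side -0.06 523 [0.0563 0.0589 0.0613]
side -0.04 694 [0.0578 0.0603 0.0625]
side -0.02 750 [0.0583 0.0606 0.0627]
side 0.0 786 [0.0584 0.0606 0.0627]
side 0.02 806 [0.0583 0.0605 0.0629]
side 0.04 838 [0.0584 0.0605 0.0627]
side 0.06 706 [0.0569 0.0591 0.0613]
[((np.float64(0.0041), np.float64(0.0668), 0.0611), 0.62)]
top -0.06 907 [0.001  0.0508 0.0614]
top -0.04 644 [0.0573 0.0604 0.0635]
top -0.02 639 [0.0583 0.0612 0.064 ]
top 0.0 453 [0.0583 0.0612 0.0639]
top 0.02 225 [0.0587 0.0613 0.0641]
top 0.04 202 [0.0587 0.0613 0.064 ]
top 0.06 177 [0.057  0.0598 0.0626]
[((np.float64(-0.0051), np.float64(0.0729), 0.0593), 0.57)]
```

View pics/crop6.png

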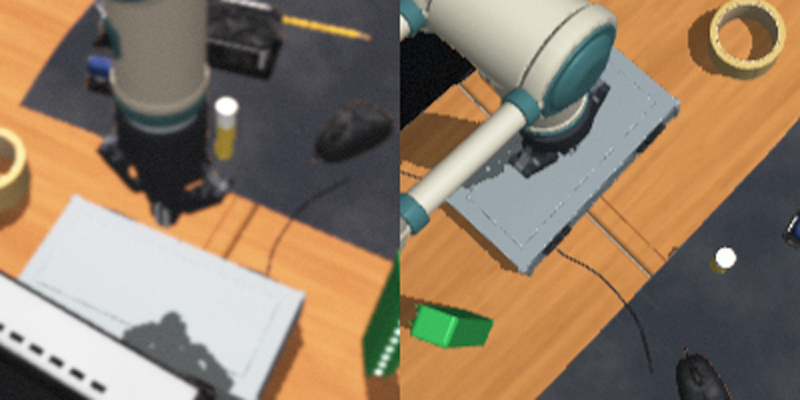

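The lid is level across its width at about 0.060 m (44 + 14 mm, within calibration), so it is fully shut. The arm is clear.

```bash
python3 -c "
from rig import manip
print(manip.sign_off())"
```

```text
the job is handed in; nothing more can be done
None
```

The lamp was tipped flat into its bay and the lid pushed fully shut; I saw nothing else disturbed, and the job was handed in at about 10 s on the robot's clock, with no result shown yet.

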